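Clamp a wheel hub and lock the jaw with its wedge

ROBOT

A 7-joint arm with a two-finger parallel gripper is mounted at the origin on the work surface. World frame = base frame: x ahead of the robot, y to its left, z up, the work surface at z = 0. Lengths are in m, angles in rad, forces in N, time in s.
With the tool pointing down it reaches from about 0.4 to 0.85 m from the base axis. Payload 10.4 kg.
Tool frame: the origin (TCP) lies at the very end of the fingers, on their centre line; the grasp point (between the pads) lies 19 mm behind it; x points along the fingers, z is the direction in which the jaws open and shut, and the axes are right-handed (so a half turn about x gives the same grasp; the last joint's range is limited). The gripper opens to 85 mm and grips with 20 to 120 N. Pads are 22 mm wide; open, the fingers measure 114 mm over their backs; the gripper's body (76 mm by 85 mm) begins 54 mm behind the grasp point. The pads swing forward as they close: fully open they stand 13 mm farther back than shut.
Start: joints at [-1.28, 0.332, -0.065, 1.46, 0.022, 1.35, -0.088], TCP at [0.193, 0.595, 0.231] pointing down, gripper open.
Joint ranges: [-2.6, 2.6], [-0.5, 2.12], [-1.47, 1.34], [0.16, 2.42], [-1.27, 4.41], [0.06, 2.06], [-2.6, 2.6]. Speed limits (rad/s): [2.22, 2.22, 2.79, 2.79, 3.14, 3.14, 3.14].

INTERFACE

Orientations are given as a unit quaternion [x, y, z, w].
In Python, from workcell import readout, camera, manip gives the robot as it stands.
- The arm moves only by the shell command python3 -m inch 'ROWS' [FORCE]. ROWS is JSON, a list of rows, each a list of 3 entries, a list of its own where there are three numbers: the turn, a rotation vector about the tool's x, y, z in degrees, then the shift along the tool's x, y, z in mm, then the closure, from 0 (fully open) to 1 (shut). In form: [[[wx, wy, wz], [dx, dy, dz], hand], ...]. A call has 1 to 10 rows; each row is the pose to reach, as a shift and turn from the pose measured when the call began, along the tool's axes at that moment; what a row does not reach only later rows make up. A row lasts 1/8 s, in which the tool goes at most 62.5 mm and 10.7 degrees, less where a joint would pass 70% of its speed; a pose out of reach is approached as far as the arm can. A call with a gripper value outside its range is refused whole. The fingers move at their own pace and stop on an object; FORCE is the grip in N (left out, the last holds). Time passes only in rows, so rows that repeat a pose let the fingers close. It gives the time, the measured TCP pose, the force and the opening at its end, in the units of the state.
- readout.get_obs(): the state, without advancing time (a new reading comes with each control period).
- camera(name): name is "scene" or "top" or "wrist"; returns a dict with "pixels" (480x640x3 uint8, red, green, blue), "range_z" (480x640 float32, m along the optical axis (not along the pixel's ray), 0 where there is no reading), "intrinsics" (3x3 intrinsics, pixels), "dist" ([k1, k2, p1, p2, k3] as OpenCV has them; the pictures are not rectified), "extrinsics" (4x4, takes a point from world to camera coordinates); the wrist camera has in their place "T_tool_cam" (4x4, takes a point from camera to tool coordinates, whose origin is the TCP and whose axes are the tool frame's). Camera axes: x right, y down, z forward; pixel columns grow to the right and rows downward; lengths in m; the calibration is good to about 2 mm. A picture is of the moment at which its call begins: read the wrist's pose just before it.
- manip.hand_in(): hands the job in, once; it reports no verdict.
The state is a dict: "clock": time; "joint_pos": joint angles; "joint_velocities": joint speeds; "tau": joint torques, N m; "position": TCP position; "ee_rot": TCP orientation; "ft_force": force on the tool from outside, world axes, zero at the start; "torque": the same for the moment, N m; "grip_width": opening from 0.0 (shut) to 1.0 (fully open).
Only numpy, scipy, OpenCV 4.12 (cv2) and the standard library are available. Lean on these libraries where they do the work, as an engineer would, in place of code of your own. Each camera call takes 0.05 s, during which the arm holds its last target.

TASK

Clamp the aluminium hub in the red bench clamp: wind the handwheel clockwise by its yellow knob until the jaw is right up against the hub. Then use the mallet, not the hand, to drive the orange locking wedge fully home, so its head sits against the black block, and lay the mallet flat back on its rubber mat without dropping it. Leave everything else on the bench where it is, and move the jaw only with the wheel.

Things in the scene. Friction and masses are not known exactly. Their poses are not given: they have to be found in the camera images.
- clamp: low red bench clamp bolted to the bench, 340 mm long (its y) by 110 wide (its x). z up. Origin at bench level: the bed runs from y = -180 to +160 mm; grey gear housing 85 mm high at y +45 to +155; black wedge block, 100 mm high, x -50 to +50, y -28 to +32; red end stop 105 mm high with the aluminium hub at y -180 to -120. The jaw slides along -y to the hub, the wedge goes in along +x. Its x axis points roughly away from the robot
- wheel_axis (a point): point on the upright axis of the black handwheel (114 mm over its rim, rim top 113 mm above the bench) that lies on the clamp's grey housing; axes as the clamp's
- knob_mid (a point): middle of the yellow upright crank knob on the handwheel rim: 26 mm diameter, stands from 117 to 169 mm above the bench (this point 143 mm), 50 mm from the wheel axis. The knob spins freely on its pin, so it can be held without turning the hand while it goes round
- handwheel (a joint): handwheel angle, rad, grows clockwise as seen from above; 14.0 is the end, with the jaw against the hub; about 0.1 N m (2 N at the knob) turns it, it stays where it is left, and at the end it stops dead
- jaw (a joint): travel of the steel jaw, m: 0.0026 m per rad of handwheel, clockwise closes it; 0.0364 = face against the hub (start is 17 to 33 mm short)
- jaw_face (a point): centre of the jaw's working face (90 mm wide, 36 to 104 mm above the bench), which looks along the clamp's -y
- hub_face (a point): centre of the aluminium hub's end face (48 mm diameter), fixed to the end stop, 70 mm above the bench; the jaw touches it when home
- wedge (a joint): travel of the orange locking wedge, m, along the clamp's +x; 0.030 = head tight against the black block (its thin end then shows 11 mm out of the far side); it starts 18 to 30 mm short. Sliding friction about 5 N, stays where it is left, stops dead at the end
- wedge_head (a point): centre of the wedge's struck face, which looks along the clamp's -x (towards the robot): 36 mm wide, 38 high, centre 60 mm above the bench. Moves with the wedge; the head is 14 mm thick
- block_face (a point): centre of the black block's face that the wedge head meets, 60 mm above the bench, looks along the clamp's -x
- mallet: mallet of 0.3 to 0.6 kg, 227 mm long, lying on the mat. Origin on its underside; x along the handle towards the head, z up. Handle 24 mm wide (y), 26 high, centre line at z = 22 mm, from x = -110 to +53 mm; square black butt 44 high at x = -130 to -100; dark head 44 (x) by 94 (y) by 44 mm at x = 75 mm with a white striking face at each end, y = +47 and -47 mm
- mallet_grip (a point): point on the mallet's handle centre line near its centre of mass, 50 mm from the head's centre; a good place to hold it
- mallet_head (a point): centre of the mallet's head
- mat: black rubber mat fixed to the bench, 260 (x) by 180 (y) by 4 mm, left or right of the clamp, with the mallet on it; origin at the centre of its underside
- tray: black tray of balance weights, fixed, 240 x 170 x 30 mm, on the other side of the clamp; origin at centre of underside
- cone: bystander: steel centring cone, 96 mm across, 55 high, origin at centre of underside
- socket: bystander: blue deep socket standing upright, 40 mm across, 78 high, origin at centre of underside
- spray: bystander: spray can, 60 mm across, 120 high, origin at centre of underside
- brush: bystander: wire brush, red back, 140 x 50 x 38 mm, origin at centre of underside
- carton: bystander: cardboard carton 120 x 90 x 70 mm, origin at centre of underside
- cup: bystander: black rubber pressure cup, 80 mm across, 45 high, origin at centre of underside
- pliers: bystander: pliers with red handles, about 150 mm long, 12 high, origin on the underside near the pivot

How it is judged:
By the outcome, as a careful person would: the job done as asked, in the order asked, and still so for the second after the job is handed in, with the robot touching nothing.
It also fails if it takes over 72 s, if anything falls off the work surface, if the arm or the gripper's body presses on something with over 40 N, if the wrist force passes 120 N, or if a joint passes its speed limit or range.

## Working session

There is one attempt and no reset: what is moved stays moved. The work goes in short steps, Python scripts to look and compute and a shell command to move; the robot and the scene stay as the last step left them, time stands still between calls to the robot, and variables do not carry over. Pictures are saved under pics/ and viewed, and the job is handed in when it is done.

```bash
ls; mkdir -p pics; python3 - <<'E'
from workcell import readout, camera, manip
import cv2,numpy as np
print(readout.get_obs())
for n in ["scene","top","wrist"]:
    c=camera(n); cv2.imwrite(f"pics/{n}0.png",c["pixels"][:,:,::-1]); np.savez(f"pics/{n}0.npz",**c)
    print(n,c["intrinsics"].tolist(),c["dist"],(c["extrinsics"] if "extrinsics" in c else c["T_tool_cam"]))
E
```

```text
pics
{'clock': 0.0, 'joint_pos': array([-1.27959275,  0.33287088, -0.0646453 ,  1.46095817,  0.02157308,
        1.34991597, -0.08847662]), 'joint_velocities': array([ 2.62227255e-03, -2.40443141e-05, -1.76787141e-03,  5.79836086e-04,
        4.49351762e-07,  6.19076179e-04, -5.38850998e-04]), 'tau': array([-2.20717761e-04, -6.25449586e+01,  4.89910331e-02, -3.91602302e+01,
        1.61222764e-02,  1.00458812e-02, -1.65946079e-05]), 'position': array([0.19283296, 0.59409996, 0.23050837]), 'ee_rot': array([-0.41604512,  0.57239411,  0.41540461,  0.57158591]), 'ft_force': array([ 0.01883772,  0.0309861 , -0.02800395]), 'torque': array([-0.00664823, -0.02404457,  0.02025427]), 'grip_width': 0.9997483044784153}
scene [[592.478728490088, 0.0, 315.47366803414053], [0.0, 592.478728490088, 235.6410875842777], [0.0, 0.0, 1.0]] [0.01170745 0.         0.         0.         0.        ] [[-6.78913817e-01  7.34217897e-01  3.31101474e-04  3.88262945e-01]
 [ 5.53911573e-01  5.12484749e-01 -6.56156500e-01 -2.46901013e-01]
 [-4.81931530e-01 -4.45290312e-01 -7.54624767e-01  1.61952829e+00]
 [ 0.0000000
[... 245 characters left out ...]
02 -9.99870940e-01 -9.20898898e-04  1.80349966e-02]
 [-9.81106693e-01  1.59157842e-02 -1.92811680e-01  5.69497270e-01]
 [ 1.92801452e-01 -2.18904572e-03 -9.81235348e-01  1.23736842e+00]
 [ 0.00000000e+00  0.00000000e+00  0.00000000e+00  1.00000000e+00]]
wrist [[377.5720685757196, 0.0, 319.04700165514805], [0.0, 377.5720685757196, 238.62615915271857], [0.0, 0.0, 1.0]] [-0.03736948  0.          0.          0.          0.        ] [[-5.95445232e-04 -2.83109290e-01  9.59087470e-01 -1.42914648e-01]
 [ 7.63232189e-04 -9.59087490e-01 -2.83108821e-01  7.24751935e-02]
 [ 9.99999531e-01  5.63430631e-04  7.87162196e-04  1.57789825e-03]
 [ 0.00000000e+00  0.00000000e+00  0.00000000e+00  1.00000000e+00]]
```

View pics/scene0.png

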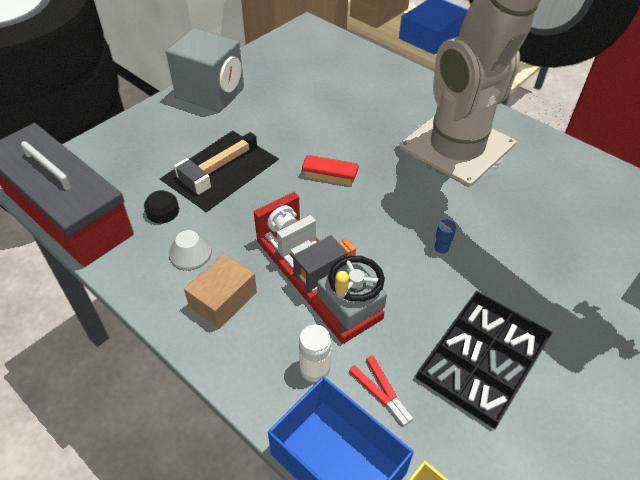

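View pics/top0.png

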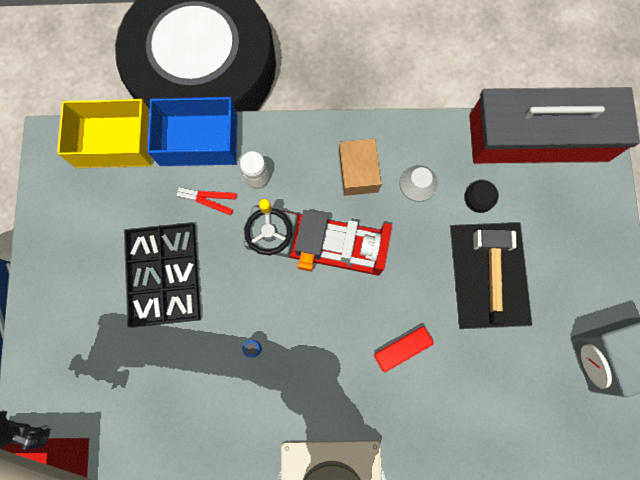

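View pics/wrist0.png

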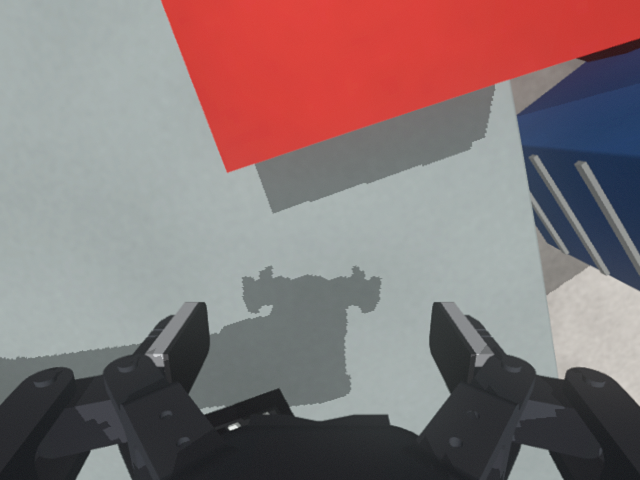

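The scene view shows the clamp in the middle with its knob at (342,284). In the top view the knob is at (265,206), the orange wedge at (306,261), the mallet head at (495,239) on the right-hand mat, and the tray on the left. Next I'll measure these.

```bash
cat > h.py <<'E'
import numpy as np,cv2
from scipy.spatial.transform import Rotation as R
def load(n): return dict(np.load(f"pics/{n}.npz"))
def ext(c,pose=None):
    if "extrinsics" in c: T=np.linalg.inv(c["extrinsics"])
    else:
        W=np.eye(4);W[:3,:3]=R.from_quat(pose[1]).as_matrix();W[:3,3]=pose[0];T=W@c["T_tool_cam"]
    return T
def dirs(c,px):
    u=cv2.undistortPoints(np.asarray(px,float).reshape(-1,1,2),c["intrinsics"],c["dist"]).reshape(-1,2)
    return np.c_[u,np.ones(len(u))]
def cloud(c,pose=None):
    h,w=c["range_z"].shape;vv,uu=np.mgrid[:h,:w]
    d=dirs(c,np.c_[uu.ravel(),vv.ravel()])*c["range_z"].reshape(-1,1)
    T=ext(c,pose);return (d@T[:3,:3].T+T[:3,3]).reshape(h,w,3)
def onplane(c,px,z,pose=None):
    T=ext(c,pose);d=dirs(c,px)@T[:3,:3].T;o=T[:3,3];return o+d*((z-o[2])/d[:,2])[:,None]
def snap(n,name):
    from workcell import readout,camera
    o=readout.get_obs();c=camera(n);cv2.imwrite(f"pics/{name}.png",c["pixels"][:,:,::-1])
    np.savez(f"pics/{name}.npz",**c,pos=o["position"],quat=o["ee_rot"]);return c,(o["position"],o["ee_rot"])
def hsv(c): return cv2.cvtColor(c["pixels"],cv2.COLOR_RGB2HSV)
def big(m):
    n,l,s,ce=cv2.connectedComponentsWithStats(m.astype(np.uint8));i=1+s[1:,4].argmax();return l==i
E
cat > meas.py <<'E'
from h import *
for n in ["top0","scene0"]:
    c=load(n);P=cloud(c);H=hsv(c);h,s,v=H[...,0],H[...,1],H[...,2]
    ok=(c["range_z"]>0)&(P[...,0]>.3)&(P[...,0]<.9)&(abs(P[...,1])<.6)
    f=lambda m:P[m&ok]
    def rep(nm,m):
        m=big(m&ok);q=P[m];vs,us=np.nonzero(m)
        print(n,nm,len(q),"px",us.mean().round(1),vs.mean().round(1),"med",np.median(q,0).round(4),"lo",np.percentile(q,2,axis=0).round(4),"hi",np.percentile(q,98,axis=0).round(4))
        return m
    z=P[...,2]
    rep("knob",(h>22)&(h<32)&(s>150)&(z>.1)&(P[...,1]<.25))
    rep("orange",(h>8)&(h<20)&(s>180)&(v>150)&(z>.03)&(z<.11)&(P[...,1]<.15))
    rep("jaw/steel",(s<40)&(v>150)&(z>.095)&(z<.115)&(abs(P[...,1])<.13))
    rep("wood",(h>8)&(h<22)&(s>60)&(z>.015)&(z<.06)&(P[...,1]<-.15))
    m=rep("head",(z>.035)&(z<.06)&(P[...,1]<-.2)&(P[...,0]>.44)&(P[...,0]<.57)&(s<60))
    print(cv2.minAreaRect(P[m][:,:2].astype(np.float32)*1000))
    m=rep("blkblock",(z>.094)&(z<.106)&(v<110)&(s<60)&(abs(P[...,1])<.15))
    print(cv2.minAreaRect(P[m][:,:2].astype(np.float32)*1000))
    m=rep("red",(((h<6)|(h>174))&(s>150))&(z>.01)&(z<.12)&(abs(P[...,1])<.25)&(P[...,0]>.35))
    print(cv2.minAreaRect(P[m][:,:2].astype(np.float32)*1000))
    rep("wheelrim",(z>.106)&(z<.118)&(v<80)&(abs(P[...,1])<.25))
    m=rep("mat",(z>-.003)&(z<.008)&(v<60)&(P[...,1]<-.15)); print(cv2.minAreaRect(P[m][:,:2].astype(np.float32)*1000))
E
python3 meas.py
```

```text
top0 knob 130 px 264.7 206.0 med [0.6407 0.1382 0.1664] lo [0.6337 0.128  0.1212] hi [0.6539 0.1493 0.1731]
top0 orange 190 px 305.7 261.5 med [0.5268 0.0494 0.077 ] lo [0.511  0.035  0.0572] hi [0.5487 0.0663 0.0847]
top0 jaw/steel 353 px 348.7 239.1 med [ 0.5747 -0.051   0.1046] lo [ 0.5332 -0.0665  0.099 ] hi [ 0.6174 -0.0347  0.1099]
top0 wood 786 px 495.2 279.8 med [ 0.4825 -0.4046  0.0391] lo [ 0.4092 -0.4202  0.0207] hi [ 0.5587 -0.3931  0.0455]
top0 head 172 px 497.6 245.6 med [ 0.5646 -0.4169  0.0484] lo [ 0.5596 -0.4564  0.036 ] hi [ 0.5696 -0.3654  0.0536]
((564.537841796875, -412.05511474609375), (94.54949951171875, 11.037487030029297), 89.58216857910156)
top0 blkblock 962 px 311.4 231.3 med [0.5955 0.0356 0.1007] lo [0.5472 0.0032 0.0956] hi [0.6416 0.0666 0.1052]
((594.5245971679688, 36.25465393066406), (58.436912536621094, 100.0237045288086), 77.55641174316406)
top0 red 876 px 366.4 253.2 med [ 0.5354 -0.1163  0.0736] lo [ 0.5037 -0.1454  0.0198] hi [0.6172 0.0238 0.1096]
((572.7777099609375, -59.27439880371094), (166.58035278320312, 110.70993041992188), 77.72269439697
[... 1097 characters left out ...]
0.552  0.0044 0.0951] hi [0.6468 0.0701 0.1032]
((598.6632690429688, 36.8431510925293), (60.66950607299805, 99.46205139160156), 77.16889190673828)
scene0 red 2193 px 302.9 269.0 med [ 0.627  -0.0155  0.0297] lo [ 0.5135 -0.1451  0.0118] hi [0.68   0.196  0.1065]
((595.7411499023438, 24.001617431640625), (342.4203796386719, 111.18990325927734), 77.57946014404297)
scene0 wheelrim 745 px 357.8 277.1 med [0.5966 0.1452 0.1113] lo [0.549  0.0842 0.1064] hi [0.6507 0.19   0.1157]
scene0 mat 2424 px 224.1 178.1 med [ 0.5215 -0.3603  0.0033] lo [ 0.3824 -0.4764 -0.0013] hi [ 0.6311 -0.3158  0.0073]
((503.8991394042969, -403.8138732910156), (260.6761169433594, 182.39193725585938), 1.2374968528747559)
```

```bash
cat > m2.py <<'E'
from h import *
from scipy.optimize import least_squares
for n in ["top0","scene0"]:
    c=load(n);P=cloud(c);H=hsv(c);h,s,v=H[...,0],H[...,1],H[...,2];x,y,z=P[...,0],P[...,1],P[...,2]
    ok=(c["range_z"]>0)&(x>.3)&(x<.9)&(abs(y)<.6)
    m=ok&(z>.106)&(z<.118)&(v<80)&(y>.07)&(y<.22)&(x>.52)&(x<.7);q=P[m][:,:2]
    ce=np.array([.6,.137])
    for k in range(5):
        r=np.hypot(*(q-ce).T);g=q[(r>.042)&(r<.062)]
        ce=least_squares(lambda a:np.hypot(*(g-a[:2]).T)-a[2],[*ce,.052],loss='soft_l1',f_scale=.002).x;R0=ce[2];ce=ce[:2]
    print(n,"wheel",ce,R0,len(g))
    m=ok&(h>22)&(h<32)&(s>120)&(z>.11)&(y<.2)&(y>.1)
    vs,us=np.nonzero(m);q=P[m&(z>.162)];print("knob top",len(q),q.mean(0), "mask px",us.min(),us.max(),vs.min(),vs.max())
    vx=[q[:,i].min() for i in(0,1)]+[q[:,i].max() for i in (0,1)];print(vx)
    def rect(nm,m):
        m=big(m&ok);q=P[m];rc=cv2.minAreaRect(q[:,:2].astype(np.float32)*1000);print(n,nm,len(q),np.round(rc[0],1),np.round(rc[1],1),round(rc[2],1),"z",np.percentile(q[:,2],[5,50,95]).round(3))
    rect("brush",(z>.01)&(x<.5)&(x>.3)&(y>-.25)&(y<-.05)&((h<8)|(h>172))&(s>150))
    rect("socket",(z>.01)&(x<.5)&(x>.3)&(y>.1)&(y<.25)&(s>60))
    rect("spray",(z>.02)&(x>.66)&(y>.1)&(y<.25))
    rect("spraytop",(z>.11)&(x>.66)&(y>.1)&(y<.25))
    rect("mallethead",(z>.03)&(z<.06)&(y<-.3)&(x>.54)&(x<.6))
    rect("handle",(h>8)&(h<22)&(s>60)&(z>.03)&(z<.06)&(y<-.3)&(x>.4)&(x<.56))
    rect("orange",(h>5)&(h<20)&(s>180)&(v>100)&(z>.03)&(z<.11)&(y<.1)&(y>0)&(x<.57))
    rect("jawtop",(s<40)&(v>150)&(z>.097)&(z<.112)&(y>-.09)&(y<.0))
    rect("stop",(((h<6)|(h>174))&(s>150))&(z>.098)&(z<.115)&(y<-.08)&(y>-.2)&(x>.5))
    rect("cartonl",(z>.05)&(x>.62)&(y<-.02)&(y>-.15))
E
python3 m2.py
```

```text
top0 wheel [0.59479406 0.13551205] 0.04944232646240278 616
knob top 82 [0.64427136 0.13906092 0.16860032] mask px 259 271 199 213
[np.float64(0.6333962051359713), np.float64(0.12787793468934755), np.float64(0.6555778183789922), np.float64(0.14980562892827448)]
top0 brush 1028 [ 323.4 -176.9] [ 49.2 139.3] 27.9 z [0.034 0.039 0.043]
top0 socket 162 [329.2 176.1] [38.  38.2] 88.8 z [0.056 0.078 0.082]
top0 spray 745 [757.5 172.6] [55.9 59. ] 83.2 z [0.036 0.116 0.124]
top0 spraytop 435 [759.1 173.5] [54.2 56.1] 26.5 z [0.112 0.12  0.124]
top0 mallethead 764 [ 570. -413.] [59.9 96.7] 0.1 z [0.036 0.048 0.053]
top0 handle 682 [ 483.3 -407.8] [ 25.8 154.1] 87.3 z [0.034 0.04  0.044]
top0 orange 200 [530.6  50. ] [32.9 38.6] 80.2 z [0.058 0.077 0.082]
top0 jawtop 352 [575.4 -51.1] [21.4 90. ] 77.5 z [0.1   0.105 0.109]
top0 stop 417 [ 557.3 -129.9] [ 22.  109.3] 77.7 z [0.102 0.106 0.109]
top0 cartonl 1803 [772.9 -83.9] [122.7  90.9] 4.8 z [0.064 0.071 0.075]
scene0 wheel [0.60148349 0.1370863 ] 0.049646782919345336 737
knob top 106 [0.65031586 0.1405804  0.16702663] mask px 335 348 271 29
[... 161 characters left out ...]
5. ] [ 52.6 138.6] 26.4 z [0.025 0.036 0.04 ]
scene0 socket 407 [332.7 177.9] [42.6 38.7] 9.3 z [0.015 0.057 0.079]
scene0 spray 2492 [809.  211.6] [176.3  70.8] 34.0 z [0.028 0.086 0.121]
scene0 spraytop 693 [761.9 173.6] [56.9 55.1] 67.8 z [0.112 0.119 0.122]
scene0 mallethead 466 [ 570.1 -410.9] [99.6 59.6] 89.7 z [0.035 0.046 0.05 ]
scene0 handle 430 [ 483.3 -407. ] [ 31.3 149.5] 86.7 z [0.032 0.038 0.042]
scene0 orange 38 [530.6  54.6] [14.7 32.5] 4.1 z [0.06  0.073 0.077]
scene0 jawtop 321 [577.7 -52. ] [25.9 88.6] 75.2 z [0.1   0.103 0.107]
scene0 stop 367 [ 561.4 -130.8] [ 25.5 110. ] 77.8 z [0.099 0.104 0.107]
scene0 cartonl 2357 [775.  -84.4] [122.6  93.6] 4.9 z [0.056 0.069 0.072]
```

```bash
python3 - <<'E'
from h import *
print(R.from_quat([-0.41604512,0.57239411,0.41540461,0.57158591]).as_matrix().round(4))
E
```

```text
[[-4.000e-04 -9.512e-01  3.087e-01]
 [-1.400e-03  3.087e-01  9.512e-01]
 [-1.000e+00 -1.000e-04 -1.500e-03]]
```

```bash
python3 -m inch '[[[0,0,0],[0,-57,-29],0],[[0,0,0],[0,-114,-58],0],[[0,0,0],[0,-172,-87],0],[[0,0,0],[0,-229,-117],0],[[0,0,0],[0,-286,-146],0],[[0,0,0],[0,-343,-175],0],[[0,0,0],[0,-400,-204],0],[[0,0,0],[0,-458,-233],0],[[0,0,0],[0,-515,-263],0],[[0,0,0],[0,-572,-292],0]]' 25
python3 -m inch '[[[0,0,0],[0,0,0],0],[[0,0,0],[0,0,0],0]]'; python3 - <<'E'
from h import *
c,p=snap("wrist","w1");print(p)
P=cloud(c,p);H=hsv(c);h,s,v=H[...,0],H[...,1],H[...,2];z=P[...,2]
m=(h>22)&(h<32)&(s>120)&(z>.11)
print(P[m&(z>.16)].mean(0),P[m&(z>.16)].min(0),P[m&(z>.16)].max(0))
E
```

```text
clock: 1.4
position: [0.6356, 0.1508, 0.2309]
ee_rot: [-0.416, 0.572, 0.416, 0.572]
ft_force: [0.4, 1.2, 0.5]
grip_width: 1.0
clock: 1.65
position: [0.6354, 0.1509, 0.2304]
ee_rot: [-0.416, 0.573, 0.416, 0.571]
ft_force: [-0.6, 0.3, -0.4]
grip_width: 1.001
(array([0.63535389, 0.15092509, 0.23038277]), array([-0.41573764,  0.57253299,  0.41582096,  0.57136776]))
[0.64503993 0.14281512 0.16851523] [0.56710183 0.12957356 0.16008393] [0.65900917 0.17490966 0.37337183]
```

View pics/w1.png

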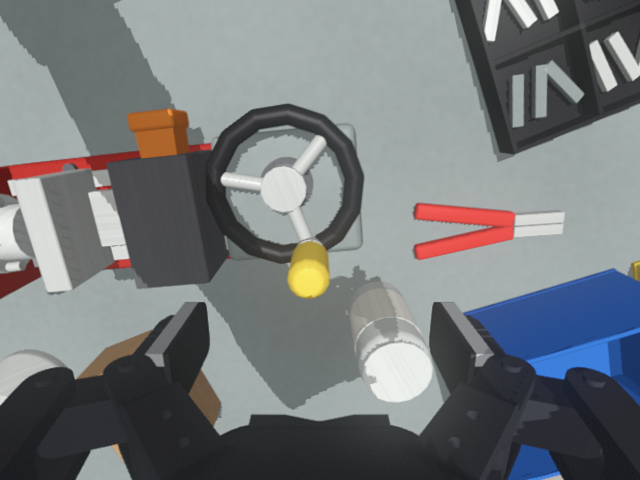

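The wrist view shows the knob top at about (310,280), the wheel hub at (283,187), and the spray can at (395,370), which is beyond the knob. I'll refine the knob and wheel positions from this view.

```bash
cat > m3.py <<'E'
from h import *
import sys
from scipy.optimize import least_squares
def knobwheel(n,quiet=False):
    c=load(n);p=(c["pos"],c["quat"]);P=cloud(c,p);H=hsv(c);h,s,v=H[...,0],H[...,1],H[...,2];z=P[...,2]
    m=big((h>22)&(h<32)&(s>120)&(z>.11)&(z<.18)&(np.hypot(P[...,0]-.598,P[...,1]-.136)<.08))
    q=P[m&(z>.161)];k=(q.min(0)+q.max(0))/2
    m=(z>.106)&(z<.118)&(v<80)&(np.hypot(P[...,0]-.598,P[...,1]-.136)<.08);g0=P[m][:,:2];ce=np.array([.598,.136])
    for i in range(5):
        r=np.hypot(*(g0-ce).T);g=g0[(r>.042)&(r<.062)]
        a=least_squares(lambda a:np.hypot(*(g-a[:2]).T)-a[2],[*ce,.052],loss='soft_l1',f_scale=.002).x;ce=a[:2]
    d=k[:2]-ce
    print(n,"knob",k.round(4),q.mean(0).round(4),"wheel",a.round(4),"r",np.hypot(*d).round(4),"ang",np.degrees(np.arctan2(d[1],d[0])).round(1))
    return k,ce
if __name__=="__main__": knobwheel(sys.argv[1])
E
python3 m3.py w1
```

```text
w1 knob [0.6471 0.1419 0.1662] [0.6455 0.1426 0.1676] wheel [0.5973 0.139  0.0485] r 0.0498 ang 3.3
```

```bash
python3 -m inch '[[[0,0,0],[20,-14,-6],0],[[0,0,0],[65,-14,-6],0],[[0,0,0],[104,-14,-6],0],[[0,0,0],[104,-14,-6],0],[[0,0,0],[104,-14,-6],0.5],[[0,0,0],[104,-14,-6],1],[[0,0,0],[104,-14,-6],1],[[0,0,0],[104,-14,-6],1],[[0,0,0],[104,-14,-6],1],[[0,0,0],[104,-14,-6],1]]' 30
python3 - <<'E'
from h import *
c,p=snap("wrist","w2");print(p)
E
```

```text
clock: 2.95
position: [0.6468, 0.1419, 0.1278]
ee_rot: [-0.416, 0.572, 0.416, 0.572]
ft_force: [-1.5, -0.1, 4.8]
grip_width: 0.294
(array([0.64681884, 0.1419338 , 0.12776133]), array([-0.4162583 ,  0.57156015,  0.41620215,  0.57168506]))
```

View pics/w2.png

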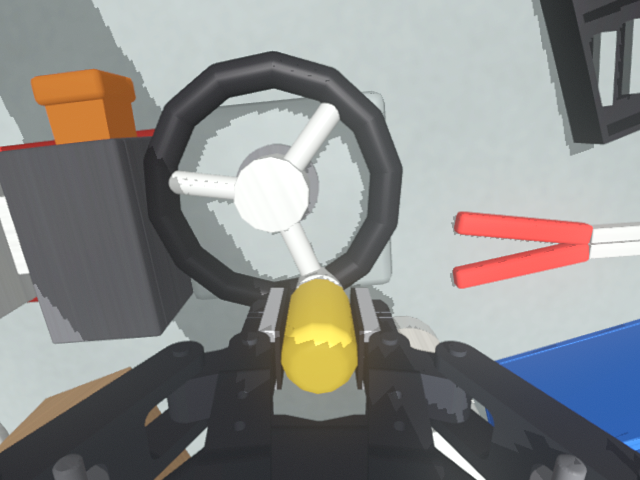

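The knob is gripped: opening 0.294 ≈ 25 mm, and the picture shows it centred between the pads at (320,335). Now I'll work out the circle.

```bash
cat > circ.py <<'E'
from h import *
import sys
from workcell import readout
o=readout.get_obs();p=o["position"];M=R.from_quat(o["ee_rot"]).as_matrix()
C=np.array([float(sys.argv[1]),float(sys.argv[2])]);d=p[:2]-C;th0=np.arctan2(d[1],d[0]);r=.05
print("ang",np.degrees(th0).round(1),"r",np.hypot(*d).round(4),"F",o["ft_force"].round(1),"z",p[2].round(4),"grip",round(o["grip_width"],3))
a=0;out=[]
for st in map(float,sys.argv[3].split(",")):
    a+=st;th=th0-np.radians(a);t=np.array([*(C+r*np.array([np.cos(th),np.sin(th)])),.1275]);out.append(np.round(M.T@(t-p)*1000).astype(int).tolist())
print(out)
E
python3 circ.py .597 .1384 8,14,18,20,20,20,20,20,20,20
```

```text
ang 4.0 r 0.0499 F [-1.8 -1.1  6.6] z 0.1277 grip 0.295
[[0, -2, -7], [0, -4, -19], [0, -1, -34], [0, 7, -49], [0, 20, -61], [0, 36, -68], [0, 53, -68], [0, 70, -63], [0, 84, -52], [0, 93, -37]]
```

```bash
python3 -m inch '[[[0,0,0],[0,-2,-7],1],[[0,0,0],[0,-4,-19],1],[[0,0,0],[0,-1,-34],1],[[0,0,0],[0,7,-49],1],[[0,0,0],[0,20,-61],1],[[0,0,0],[0,36,-68],1],[[0,0,0],[0,53,-68],1],[[0,0,0],[0,70,-63],1],[[0,0,0],[0,84,-52],1],[[0,0,0],[0,93,-37],1]]'; python3 circ.py .597 .1384 20,20,20,20,20,20,20,20,20,20; python3 -c "
from h import *
snap('wrist','w3')"
```

```text
clock: 4.25
position: [0.5468, 0.1359, 0.1279]
ee_rot: [-0.416, 0.571, 0.416, 0.572]
ft_force: [12.3, -2.5, -7.9]
grip_width: 0.293
ang -177.1 r 0.0503 F [12.3 -2.5 -7.9] z 0.1279 grip 0.293
[[0, 3, 17], [0, 0, 34], [0, -8, 49], [0, -21, 61], [0, -38, 67], [0, -55, 67], [0, -71, 61], [0, -85, 50], [0, -94, 36], [0, -97, 18]]
```

View pics/w3.png

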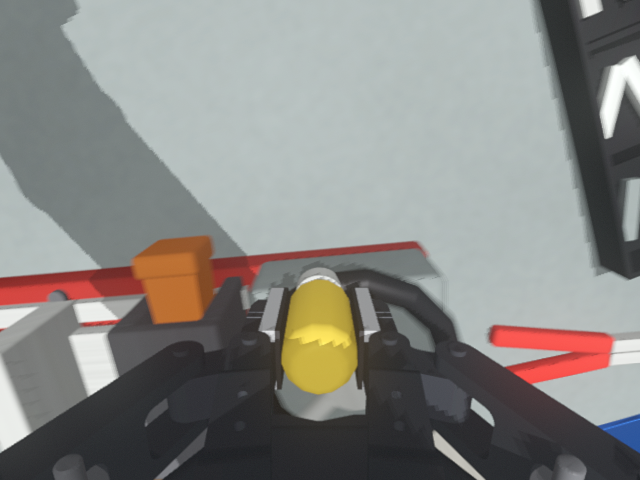

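It has turned 181° and still holds the knob. The +x force suggests the true centre is about 1–2 mm farther +x, so I'll use 0.5985 and continue.

```bash
python3 -m inch '[[[0,0,0],[0,1,17],1],[[0,0,0],[0,-2,34],1],[[0,0,0],[0,-10,49],1],[[0,0,0],[0,-23,61],1],[[0,0,0],[0,-39,68],1],[[0,0,0],[0,-56,67],1],[[0,0,0],[0,-72,62],1],[[0,0,0],[0,-86,51],1],[[0,0,0],[0,-95,37],1],[[0,0,0],[0,-98,19],1]]'; python3 circ.py .5985 .1384 8,8,8,8,8; python3 - <<'E'
from h import *
for n in ("top","scene"):
    c,p=snap(n,n+"4");P=cloud(c);H=hsv(c);h,s,v=H[...,0],H[...,1],H[...,2];x,y,z=P[...,0],P[...,1],P[...,2]
    ok=c["range_z"]>0
    for nm,m in (("jaw",(s<40)&(v>150)&(z>.097)&(z<.112)&(y>-.11)&(y<.0)&(x>.5)&(x<.65)),("stop",(((h<6)|(h>174))&(s>150))&(z>.098)&(z<.115)&(y<-.08)&(y>-.2)&(x>.5)&(x<.65))):
        q=P[big(m&ok)];rc=cv2.minAreaRect(q[:,:2].astype(np.float32)*1000);print(n,nm,len(q),rc)
E
```

```text
clock: 5.55
position: [0.6465, 0.1292, 0.1279]
ee_rot: [-0.417, 0.569, 0.418, 0.572]
ft_force: [3.3, 2.8, -1.0]
grip_width: 0.293
ang -10.9 r 0.0488 F [ 3.3  2.8 -1. ] z 0.1279 grip 0.293
[[0, -1, -7], [0, -1, -14], [0, 1, -21], [0, 3, -27], [0, 7, -33]]
top jaw 353 ((571.7217407226562, -67.59457397460938), (21.683107376098633, 90.07048034667969), 77.56298065185547)
top stop 418 ((556.70849609375, -129.59156799316406), (21.573997497558594, 109.6569595336914), 77.68182373046875)
scene jaw 331 ((574.1432495117188, -69.64988708496094), (26.996540069580078, 91.7829818725586), 78.07429504394531)
scene stop 366 ((561.48193359375, -129.48805236816406), (24.070293426513672, 110.49688720703125), 77.71341705322266)
```

```bash
python3 -m inch '[[[0,0,0],[0,-1,-7],1],[[0,0,0],[0,-1,-14],1],[[0,0,0],[0,1,-21],1],[[0,0,0],[0,3,-27],1],[[0,0,0],[0,7,-33],1]]'; python3 circ.py .5985 .1384 5,5,5,5
```

```text
clock: 6.28
position: [0.6287, 0.0979, 0.1278]
ee_rot: [-0.417, 0.571, 0.417, 0.572]
ft_force: [-1.5, 5.6, 1.8]
grip_width: 0.292
ang -53.3 r 0.0505 F [-1.5  5.6  1.8] z 0.1278 grip 0.292
[[0, 3, -3], [0, 6, -6], [0, 9, -9], [0, 13, -12]]
```

```bash
python3 -m inch '[[[0,0,0],[0,3,-3],1],[[0,0,0],[0,6,-6],1],[[0,0,0],[0,9,-9],1],[[0,0,0],[0,13,-12],1]]'; python3 circ.py .5985 .1384 4,4,4,4
```

```text
clock: 6.78
position: [0.6127, 0.0894, 0.1279]
ee_rot: [-0.417, 0.571, 0.417, 0.572]
ft_force: [3.1, -3.3, -0.7]
grip_width: 0.291
ang -73.8 r 0.051 F [ 3.1 -3.3 -0.7] z 0.1279 grip 0.291
[[0, 4, -1], [0, 7, -3], [0, 10, -4], [0, 13, -5]]
```

```bash
python3 -m inch '[[[0,0,0],[0,4,-1],1],[[0,0,0],[0,7,-3],1],[[0,0,0],[0,10,-4],1],[[0,0,0],[0,13,-5],1]]'; python3 circ.py .5985 .1384 4,4,4,4
```

```text
clock: 7.28
position: [0.5986, 0.087, 0.1278]
ee_rot: [-0.417, 0.571, 0.416, 0.572]
ft_force: [2.1, -6.1, 0.1]
grip_width: 0.295
ang -89.9 r 0.0514 F [ 2.1 -6.1  0.1] z 0.1278 grip 0.295
[[0, 4, 0], [0, 7, 0], [0, 11, -1], [0, 14, -1]]
```

```bash
python3 -m inch '[[[0,0,0],[0,4,0],1],[[0,0,0],[0,7,-1],1],[[0,0,0],[0,11,-1],1],[[0,0,0],[0,14,-1],1]]'; python3 circ.py .5985 .1375 4,4,4,4; python3 - <<'E'
from h import *
for n in ("top","scene"):
    c,p=snap(n,n+"5");P=cloud(c);H=hsv(c);h,s,v=H[...,0],H[...,1],H[...,2];x,y,z=P[...,0],P[...,1],P[...,2]
    ok=c["range_z"]>0
    m=(s<40)&(v>150)&(z>.097)&(z<.112)&(y>-.13)&(y<.0)&(x>.5)&(x<.65)
    q=P[big(m&ok)];rc=cv2.minAreaRect(q[:,:2].astype(np.float32)*1000);print(n,len(q),rc)
E
```

```text
clock: 7.78
position: [0.5903, 0.0878, 0.1286]
ee_rot: [-0.419, 0.569, 0.412, 0.575]
ft_force: [34.7, -8.5, -17.9]
grip_width: 0.298
ang -99.4 r 0.0504 F [ 34.7  -8.5 -17.9] z 0.1286 grip 0.298
[[1, 4, 0], [1, 7, 0], [1, 11, 0], [1, 14, 0]]
top 356 ((570.9984741210938, -71.34465026855469), (21.972902297973633, 89.96195983886719), 77.26546478271484)
scene 328 ((572.5394287109375, -72.68905639648438), (26.88643455505371, 90.95604705810547), 76.5964126586914)
```

A 35 N opposing force at 463° of turn (8.09 rad, 21 mm) matches the measured gap, so the jaw should be at the stop. I'll check visually.

```bash
python3 - <<'E'
import cv2,numpy as np
a=cv2.imread("pics/scene5.png")[180:330,230:400];b=cv2.imread("pics/top5.png")[190:290,240:400]
cv2.imwrite("pics/crop5.png",np.hstack([cv2.resize(a,(440,400),interpolation=2),cv2.resize(b,(360,400),interpolation=2)]))
E
```

```text
(no output)
```

View pics/crop5.png

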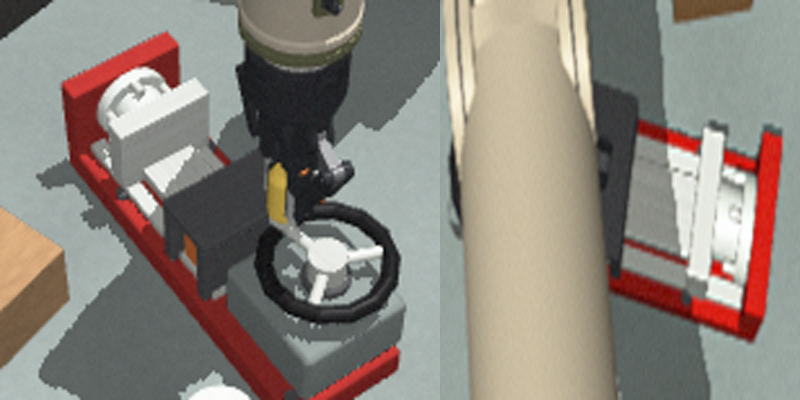

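The scene crop shows the jaw plate touching the hub, and the wedge's far side at (190,248). Now I'll release, rise, and start turning toward the mallet.

```bash
python3 -m inch '[[[0,0,0],[0,-1,0],1],[[0,0,0],[0,-1,0],0],[[0,0,0],[0,-1,0],0],[[0,0,0],[0,-1,0],0],[[0,0,0],[-50,-1,0],0],[[0,0,0],[-105,-1,0],0],[[10,0,0],[-120,-5,-50],0],[[20,0,0],[-120,-10,-105],0],[[30,0,0],[-120,-15,-160],0],[[40,0,0],[-120,-20,-215],0]]'; python3 -c "
from h import *
snap('top','top6');snap('scene','scene6')
from workcell import readout
o=readout.get_obs();print(o['position'],R.from_quat(o['ee_rot']).as_matrix().round(3),o['joint_pos'].round(2),o['ft_force'])"
```

```text
clock: 9.12
position: [0.5404, -0.1238, 0.2489]
ee_rot: [-0.195, 0.676, 0.191, 0.685]
ft_force: [0.3, 0.0, 0.9]
grip_width: 1.0
[ 0.53900389 -0.12946299  0.24931957] [[ 0.014 -0.518  0.855]
 [-0.005  0.855  0.518]
 [-1.    -0.011  0.009]] [-0.31  0.16  0.52  1.66 -0.08  1.33  0.77] [0.39196366 0.31507351 1.07977188]
```

View pics/scene6.png

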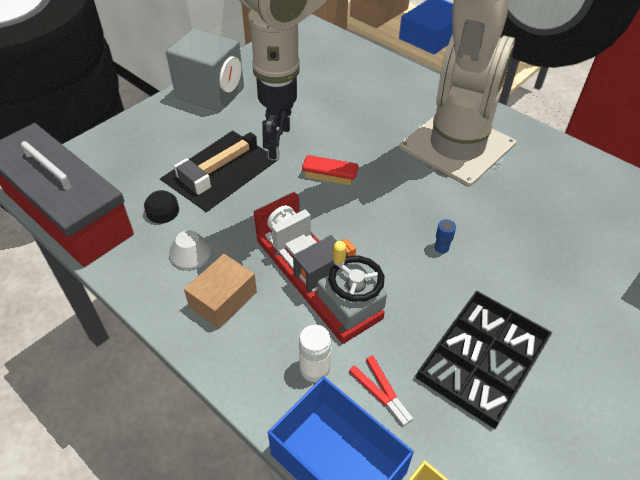

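```bash
python3 -m inch '[[[10,0,0],[0,-30,-25],0],[[20,0,0],[0,-70,-57],0],[[30,0,0],[0,-110,-90],0],[[40,0,0],[0,-150,-122],0],[[50,0,0],[0,-190,-155],0],[[60,0,0],[10,-219,-179],0],[[70,0,0],[20,-219,-179],0],[[80,0,0],[20,-219,-179],0],[[90,0,0],[20,-219,-179],0],[[100,0,0],[20,-219,-179],0]]'; python3 -m inch '[[[10,0,0],[0,0,0],0],[[20,0,0],[0,0,0],0],[[23,0,0],[0,0,0],0],[[23,0,0],[0,0,0],0]]';python3 -c "
from h import *
snap('wrist','w7')
from workcell import readout
o=readout.get_obs();print(o['position'],R.from_quat(o['ee_rot']).as_matrix().round(3),o['joint_pos'].round(2),o['ft_force'])"
```

```text
clock: 10.48
position: [0.5, -0.4088, 0.23]
ee_rot: [0.402, 0.578, -0.399, 0.587]
ft_force: [0.6, -0.0, 0.2]
grip_width: 1.0
clock: 10.98
position: [0.5005, -0.4082, 0.2298]
ee_rot: [0.511, 0.487, -0.506, 0.496]
ft_force: [-0.5, 0.7, 0.2]
grip_width: 0.998
[ 0.50032706 -0.4083319   0.22982022] [[ 0.014  0.999 -0.033]
 [-0.004 -0.033 -0.999]
 [-1.     0.014  0.003]] [-0.08  0.53  1.01  1.46 -0.46  1.39 -0.66] [ 0.50203344  1.19856542 -0.2215885 ]
```

View pics/w7.png

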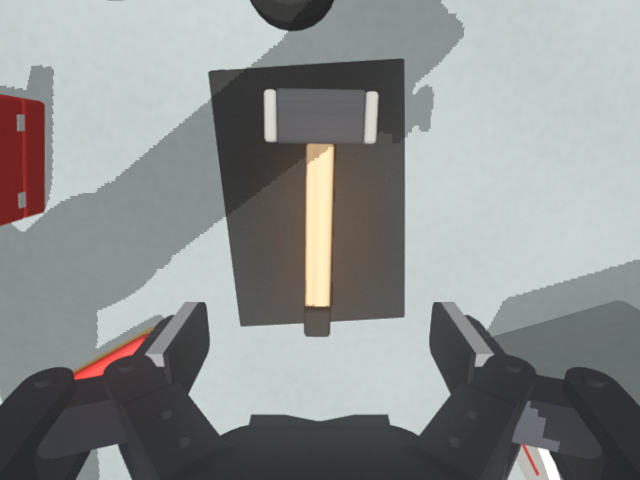

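The wrist view shows the mallet head at (320,115), with its handle from (319,145) to (317,305), nearly aligned with the tool. I'll measure it.

```bash
python3 - <<'E'
from h import *
c=load("w7");p=(c["pos"],c["quat"]);P=cloud(c,p);H=hsv(c);h,s,v=H[...,0],H[...,1],H[...,2];x,y,z=P[...,0],P[...,1],P[...,2]
near=(y<-.3)&(y>-.52)&(x>.33)&(x<.65)
def rect(nm,m):
    q=P[big(m&near)];rc=cv2.minAreaRect(q[:,:2].astype(np.float32)*1000);print(nm,len(q),np.round(rc[0],1),np.round(rc[1],1),round(rc[2],1),"z",np.percentile(q[:,2],[5,50,95]).round(4));return q
q=rect("handle",(h>8)&(h<25)&(s>60)&(z>.025)&(z<.06))
for a,b in((.42,.45),(.45,.48),(.48,.51),(.51,.535)):
    k=q[(q[:,0]>a)&(q[:,0]<b)];print(a,(k[:,1].min()+k[:,1].max())/2,k[:,1].mean())
rect("headtop",(z>.038)&(z<.065)&(x>.535))
rect("headwhite",(z>.02)&(v>190)&(s<40)&(x>.53)&(z<.06))
rect("butt",(z>.038)&(z<.065)&(x<.42))
for nm,px in(("head corners",[(264,90),(264,142),(377,92),(377,143)]),): print(nm,onplane(c,px,.048,p).round(4).tolist())
print("bench z",np.median(z[(abs(x-.6)<.02)&(abs(y+.25)<.02)]))
E
```

```text
handle 3354 [ 484.1 -406.6] [ 25.2 157. ] 86.9 z [0.0365 0.039  0.0404]
0.42 -0.40372924453567594 -0.40305390492617366
0.45 -0.40519748020231516 -0.40460091842282747
0.48 -0.40667578170989616 -0.4060780336721697
0.51 -0.40805219440988527 -0.40710513524151287
headtop 6742 [ 570.4 -410.1] [93.7 71.4] 87.1 z [0.0391 0.0479 0.0494]
headwhite 499 [ 586.2 -368.8] [ 7.9 39.9] 86.2 z [0.0458 0.0471 0.0484]
butt 1016 [ 400.3 -401.7] [25.3 40. ] 88.1 z [0.0386 0.0473 0.0491]
head corners [[0.606, -0.3658, 0.048], [0.5649, -0.363, 0.048], [0.6014, -0.4575, 0.048], [0.561, -0.4577, 0.048]]
bench z 0.00040751924787138516
```

```bash
python3 -m inch '[[[1,0,-1],[40,30,-1],0],[[1,0,-1],[100,30,-1],0],[[1,0,-1],[150,30,-1],0],[[1,0,-1],[190,30,-1],0],[[1,0,-1],[210,30,-1],0],[[1,0,-1],[219,30,-1],0],[[1,0,-1],[219,30,-1],0]]';python3 -c "
from h import *
snap('wrist','w8')
from workcell import readout
o=readout.get_obs();print(o['position'],R.from_quat(o['ee_rot']).as_matrix().round(3),o['ft_force'])"
```

```text
clock: 11.9
position: [0.5338, -0.4095, 0.012]
ee_rot: [-0.511, -0.487, 0.514, -0.487]
ft_force: [-0.1, -0.0, 0.6]
grip_width: 0.999
[ 0.53400668 -0.40970372  0.0126199 ] [[-0.002  0.999 -0.05 ]
 [-0.004 -0.05  -0.999]
 [-1.    -0.002  0.004]] [-0.20067565 -1.19101252 -0.07167328]
```

View pics/w8.png

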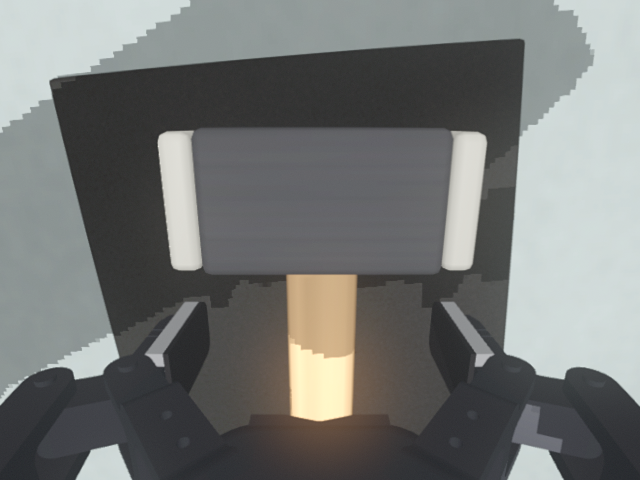

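The handle sits centred between the pads at (322,370), and the head at (322,200) is square to the tool. I'll close firmly and lift.

```bash
python3 -m inch '[[[0,0,0],[2,0,0],0.6],[[0,0,0],[2,0,0],1],[[0,0,0],[2,0,0],1],[[0,0,0],[2,0,0],1],[[0,0,0],[2,0,0],1],[[0,0,0],[2,0,0],1],[[0,0,0],[-5,0,0],1],[[0,0,0],[-20,0,0],1],[[0,0,0],[-60,0,0],1],[[0,0,0],[-60,0,0],1]]' 110;python3 -c "
from h import *
snap('wrist','w9');snap('scene','scene9');snap('top','top9')
from workcell import readout
o=readout.get_obs();print(o['position'],R.from_quat(o['ee_rot']).as_matrix().round(3),o['ft_force'],o['torque'])"
```

```text
clock: 13.2
position: [0.5353, -0.411, 0.0763]
ee_rot: [-0.511, -0.485, 0.514, -0.489]
ft_force: [0.5, -0.7, -4.7]
grip_width: 0.261
[ 0.53379716 -0.40881965  0.07172528] [[-0.003  0.999 -0.05 ]
 [-0.003 -0.05  -0.999]
 [-1.    -0.003  0.003]] [ 0.3397003  -0.19807913 -4.47723272] [-0.01637087  0.1071881   0.03601233]
```

View pics/w9.png

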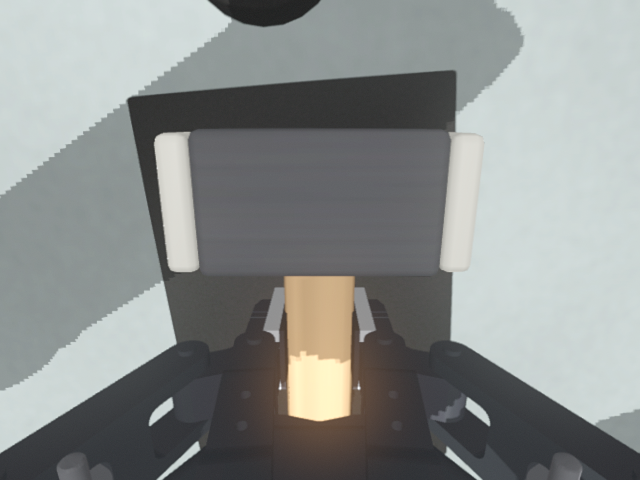

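```bash
cat > m4.py <<'E'
from h import *
# clamp frame: use wedge/block in scene & top views; u=clamp x
a=np.radians(-12.5);ux=np.array([np.cos(a),np.sin(a)]);uy=np.array([-np.sin(a),np.cos(a)])
import sys
for n in sys.argv[1:]:
    c=load(n);P=cloud(c,(c["pos"],c["quat"]) if n[0]=="w" else None);H=hsv(c);h,s,v=H[...,0],H[...,1],H[...,2];x,y,z=P[...,0],P[...,1],P[...,2]
    ok=(c["range_z"]>0)
    b=big(ok&(z>.094)&(z<.106)&(v<110)&(s<60)&(y>-.02)&(y<.09)&(x>.53)&(x<.67));q=P[b][:,:2]
    bx=q@ux;by=q@uy;print(n,"block u",np.percentile(bx,[1,99]).round(4),"v",np.percentile(by,[1,99]).round(4))
    m=big(ok&(h>5)&(h<20)&(s>180)&(v>90)&(z>.03)&(z<.11)&(y<.1)&(y>0)&(x<.58));q=P[m]
    t=q[q[:,2]>.07] if (q[:,2]>.07).sum()>15 else q
    print("orange",len(q),"u",np.percentile(t[:,:2]@ux,[1,10,90,99]).round(4),"v",np.percentile(t[:,:2]@uy,[1,10,90,99]).round(4),"z",np.percentile(q[:,2],[5,95]).round(3))
    m=ok&(s<40)&(v>150)&(z>.097)&(z<.112)&(y>-.13)&(y<.0)&(x>.5)&(x<.65)
    q=P[big(m)];rc=cv2.minAreaRect(q[:,:2].astype(np.float32)*1000);print("jaw",len(q),rc)
E
python3 m4.py top0 top9 scene9 w1
```

```text
top0 block u [0.5236 0.6212] v [0.1353 0.191 ]
orange 200 u [0.4887 0.4908 0.5221 0.5254] v [0.1476 0.1512 0.1765 0.1796] z [0.058 0.082]
jaw 352 ((575.3553466796875, -51.097251892089844), (21.418354034423828, 90.00839233398438), 77.50960540771484)
top9 block u [0.5237 0.6211] v [0.1353 0.1922]
orange 216 u [0.4886 0.4909 0.5222 0.5253] v [0.1476 0.1513 0.1767 0.1799] z [0.06  0.083]
jaw 357 ((570.593994140625, -73.06763458251953), (25.532712936401367, 89.44808959960938), 77.60668182373047)
scene9 block u [0.5276 0.6249] v [0.1354 0.1943]
orange 27 u [0.4951 0.4966 0.5087 0.5114] v [0.1728 0.1767 0.1811 0.1819] z [0.06  0.075]
jaw 327 ((572.3043212890625, -73.09272766113281), (25.209461212158203, 91.30070495605469), 77.5359878540039)
w1 block u [0.525  0.6216] v [0.1389 0.1966]
orange 2296 u [0.4913 0.4941 0.5204 0.5238] v [0.1519 0.1553 0.1814 0.1845] z [0.055 0.08 ]
jaw 3125 ((577.0264892578125, -49.403480529785156), (22.931110382080078, 89.62458038330078), 77.32127380371094)
```

The mallet is held: 4.5 N of weight, opening 0.26, head square at (320,200). The wedge face is at u≈0.490 along clamp x and must reach about 0.5115. The jaw has moved 22 mm. Now I'll carry the mallet to the strike pose.

```bash
python3 -m inch '[[[0,0,0],[-50,0,0],1],[[0,0,0],[-100,0,-20],1],[[-8,0,0],[-120,-15,-65],1],[[-17,0,0],[-120,-33,-110],1],[[-26,0,0],[-120,-50,-160],1],[[-35,0,0],[-120,-70,-210],1],[[-44,0,0],[-120,-85,-260],1],[[-53,0,0],[-120,-105,-310],1],[[-62,0,0],[-120,-120,-360],1],[[-71,0,0],[-120,-135,-405],1]]';python3 - <<'E'
from h import *
from workcell import readout
o=readout.get_obs();p=o['position'];M=R.from_quat(o['ee_rot']).as_matrix();print(p,M.round(3),o['joint_pos'].round(2),o['ft_force'],o['grip_width'])
a=np.radians(-12.5);ux=np.array([np.cos(a),np.sin(a)]);uy=np.array([-np.sin(a),np.cos(a)])
G=np.c_[[0,0,-1],[*uy,0],[*ux,0]]
print(np.degrees(R.from_matrix(M.T@G).as_rotvec()))
for u,z in((.40,.19),(.40,.12),(.40,.046)): print((M.T@(np.r_[u*ux+.116*uy,z]-p)*1000).round())
E
```

```text
clock: 14.6
position: [0.4184, 0.0046, 0.1902]
ee_rot: [0.131, 0.696, -0.133, 0.693]
ft_force: [0.7, 0.7, -5.8]
grip_width: 0.259
[0.41839815 0.00463432 0.19024101] [[-0.004  0.367  0.93 ]
 [-0.002  0.93  -0.367]
 [-1.    -0.004 -0.003]] [-0.92 -0.19  0.74  2.05  0.14  1.24 -0.62] [ 0.70489139  0.6526621  -5.80360672] 0.259360493576704
[-9.036      -0.17056013  0.20107979]
[  0.  19. -11.]
[ 70.  20. -10.]
[144.  20. -10.]
```

```bash
python3 -m inch '[[[-9,0,0],[0,20,-10],1],[[-9,0,0],[40,20,-10],1],[[-9,0,0],[80,20,-10],1],[[-9,0,0],[120,20,-10],1],[[-9,0,0],[143,20,-10],1],[[-9,0,0],[143,20,-10],1]]';python3 - <<'E'
from h import *
from workcell import readout
c,p=snap("wrist","w10");snap("scene","scene10");snap("top","top10")
o=readout.get_obs();p=o['position'];M=R.from_quat(o['ee_rot']).as_matrix();print(p,M.round(3),o['joint_pos'].round(2),o['ft_force'],o['grip_width'])
E
python3 m4.py w10 top10 scene10
```

```text
clock: 15.35
position: [0.4139, 0.0257, 0.0455]
ee_rot: [0.075, 0.706, -0.08, 0.7]
ft_force: [0.1, -0.8, -4.1]
grip_width: 0.263
[0.41633197 0.02659632 0.04792784] [[-0.003  0.217  0.976]
 [-0.002  0.976 -0.217]
 [-1.    -0.003 -0.003]] [-0.96  0.09  0.83  2.21 -0.08  0.87 -0.3 ] [ 0.92939841  0.06476977 -4.19749051] 0.25834771125332556Traceback (most recent call last):
  File "m4.py", line 8, in <module>
    b=big(ok&(z>.094)&(z<.106)&(v<110)&(s<60)&(y>-.02)&(y<.09)&(x>.53)&(x<.67));q=P[b][:,:2]
  File "h.py", line 24, in big
    n,l,s,ce=cv2.connectedComponentsWithStats(m.astype(np.uint8));i=1+s[1:,4].argmax();return l==i
                                                                      ~~~~~~~~~~~~~~^^
ValueError: attempt to get argmax of an empty sequence
```

View pics/w10.png

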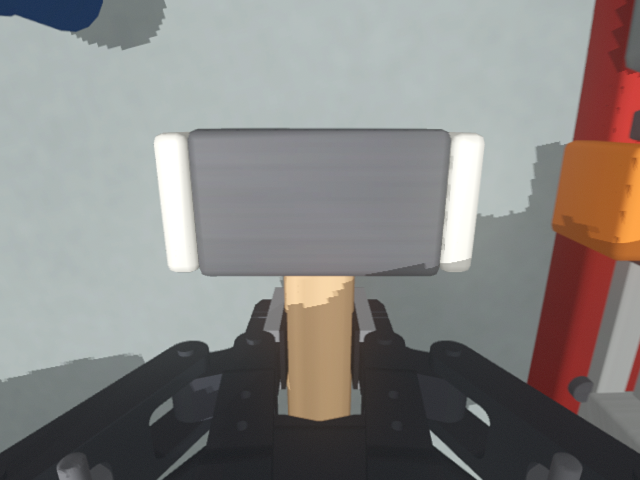

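View pics/scene10.png

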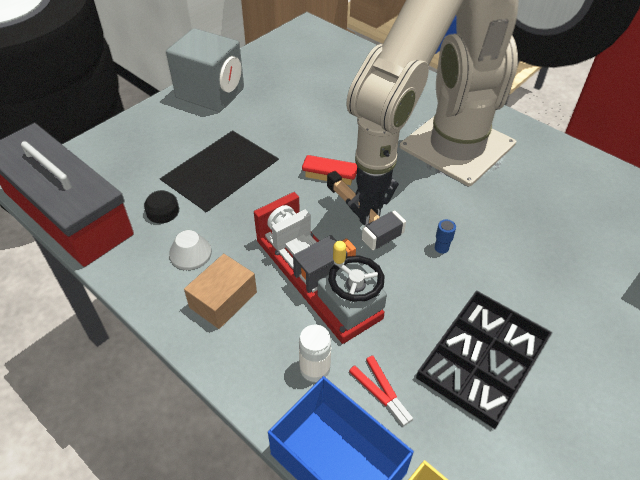

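In the wrist view the white face (462,200) lines up with the orange wedge head (565–640, 140–257). I'll measure the gap.

```bash
cat > m5.py <<'E'
from h import *
import sys
a=np.radians(-12.5);ux=np.array([np.cos(a),np.sin(a)]);uy=np.array([-np.sin(a),np.cos(a)])
c=load(sys.argv[1]);p=(c["pos"],c["quat"]);P=cloud(c,p);H=hsv(c);h,s,v=H[...,0],H[...,1],H[...,2];z=P[...,2];U=P[...,:2]@ux;V=P[...,:2]@uy
print("tcp uvz",p[0][:2]@ux,p[0][:2]@uy,p[0][2])
m=big((h>5)&(h<20)&(s>180)&(v>90)&(z>.03)&(U>.46)&(V>.12));t=m&(z>.07)
f=lambda A,m:np.percentile(A[m],[1,50,99]).round(4)
print("wedge top",t.sum(),"u",f(U,t),"v",f(V,t),"z",f(z,t)," all u",f(U,m))
m=big((s<40)&(v>200)&(z>.06)&(z<.12)&(np.arange(640)[None]>400)&(np.arange(640)[None]<520));print("face",m.sum(),"u",f(U,m),"v",f(V,m),"z",f(z,m))
E
python3 m5.py w10
```

```text
tcp uvz 0.39854720529597554 0.1146305339012543 0.045529414522461176
wedge top 3970 u [0.4892 0.4908 0.4974] v [0.1498 0.1649 0.1839] z [0.0702 0.077  0.0803]  all u [0.4892 0.4905 0.4974]
face 3870 u [0.4358 0.4396 0.4445] v [0.1501 0.1696 0.1865] z [0.0786 0.0807 0.0824]
```

```bash
python3 -m inch '[[[0,0,0],[0,0,15],1],[[0,0,0],[0,0,32],1],[[0,0,0],[0,0,45],1],[[0,0,0],[0,0,53],1],[[0,0,0],[0,0,60],1],[[0,0,0],[0,0,60],1]]' 120;python3 - <<'E'
from h import *
from workcell import readout
snap("wrist","w11")
o=readout.get_obs();print(o['position'],o['ft_force'],o['torque'],o['grip_width'])
E
python3 m5.py w11
```

```text
clock: 16.25
position: [0.475, 0.0135, 0.0478]
ee_rot: [0.076, 0.704, -0.078, 0.702]
ft_force: [-1.0, 0.0, -5.2]
grip_width: 0.259
[0.47493899 0.01351418 0.04786151] [-0.11405251  0.75427891 -4.33398378] [-0.01774031  0.07928799  0.10455628] 0.26268616470056305
tcp uvz 0.46077400716590416 0.11599088592970624 0.04782737763286112
wedge top 342 u [0.4895 0.5334 0.5352] v [0.1524 0.1716 0.1863] z [0.0734 0.0753 0.1439]  all u [0.4937 0.5335 0.5385]
face 3957 u [0.4978 0.5017 0.5065] v [0.1503 0.1706 0.1879] z [0.0809 0.0833 0.0849]
```

View pics/w11.png

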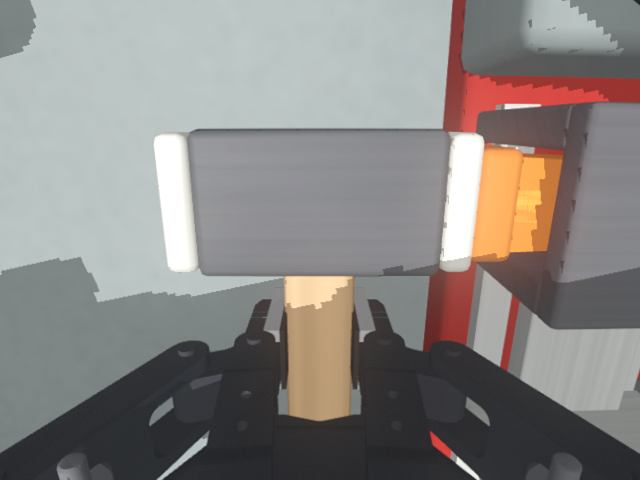

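The mallet face now touches the wedge head (475–520, 205), and some wedge body still shows before the block. I'll push gently until it stops.

```bash
python3 -m inch '[[[0,0,0],[0,0,2],1],[[0,0,0],[0,0,4],1],[[0,0,0],[0,0,6],1]]';python3 -m inch '[[[0,0,0],[0,0,2],1],[[0,0,0],[0,0,3],1]]'
```

```text
clock: 16.68
position: [0.4777, 0.0126, 0.0471]
ee_rot: [0.076, 0.706, -0.078, 0.7]
ft_force: [-19.9, 3.1, 4.6]
grip_width: 0.262
clock: 16.92
position: [0.4774, 0.0126, 0.0462]
ee_rot: [0.076, 0.709, -0.077, 0.697]
ft_force: [-17.8, 2.8, 4.8]
grip_width: 0.262
```

```bash
python3 -m inch '[[[0,0,0],[0,0,3],1],[[0,0,0],[0,0,4],1]]'; python3 -m inch '[[[0,0,0],[0,0,-15],1],[[0,0,0],[0,0,-40],1],[[0,0,0],[0,0,-58],1],[[0,0,0],[0,0,-58],1]]'; python3 -c "
from h import *
snap('wrist','w12');snap('scene','scene12');snap('top','top12')
a=cv2.imread('pics/scene12.png')[180:340,240:400];cv2.imwrite('pics/crop12.png',cv2.resize(a,(600,600),interpolation=2))"; python3 m5.py w12;python3 m4.py top12; python3 m4.py scene12
```

```text
clock: 17.18
position: [0.4773, 0.0125, 0.0451]
ee_rot: [0.075, 0.712, -0.077, 0.694]
ft_force: [-22.3, 4.3, 6.5]
grip_width: 0.257
clock: 17.68
position: [0.4202, 0.0255, 0.0467]
ee_rot: [0.076, 0.712, -0.076, 0.694]
ft_force: [1.2, -0.1, -4.8]
grip_width: 0.258
tcp uvz 0.4047597220262475 0.11583698960245987 0.04670995872139276
wedge top 128 u [0.5086 0.5098 0.5107] v [0.1505 0.1539 0.1608] z [0.0701 0.0711 0.0733]  all u [0.5088 0.51   0.5125]
face 4027 u [0.4424 0.4462 0.451 ] v [0.1499 0.1702 0.1877] z [0.0792 0.0814 0.0829]
top12 block u [0.5235 0.6203] v [0.1353 0.192 ]
orange 124 u [0.5085 0.5093 0.5235 0.5253] v [0.1474 0.1509 0.1779 0.1813] z [0.057 0.084]
jaw 304 ((570.6363525390625, -72.93086242675781), (24.90180778503418, 88.69186401367188), 82.92515563964844)
scene12 block u [0.5281 0.6248] v [0.1348 0.1952]Traceback (most recent call last):
  File "m4.py", line 10, in <module>
    m=big(ok&(h>5)&(h<20)&(s>180)&(v>90)&(z>.03)&(z<.11)&(y<.1)&(y>0)&(x<.58));q=P[m]
  File "h.py", line 24, in big
    n,l,s,ce=cv2.connectedComponentsWithStats(m.astype(np.uint8));i=1+s[1:,4].argmax();return l==i
                                                                      ~~~~~~~~~~~~~~^^
ValueError: attempt to get argmax of an empty sequence
```

View pics/w12.png

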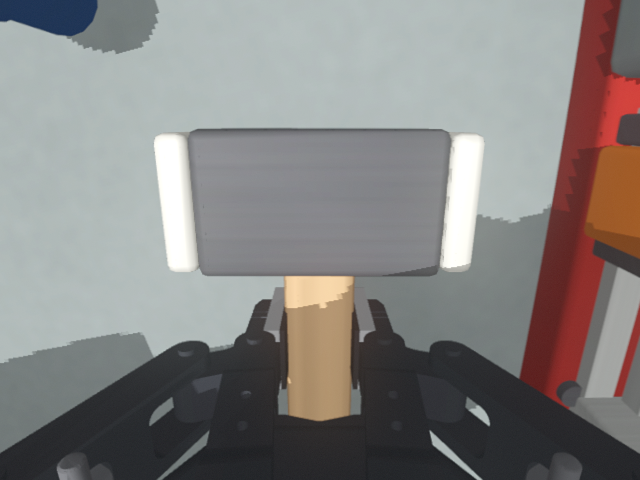

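View pics/crop12.png

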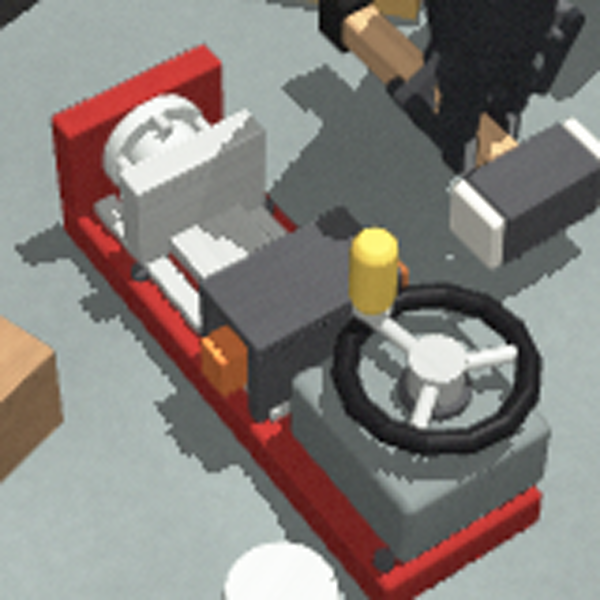

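The wedge face is now at u≈0.509, 14–15 mm in front of the block face, and the push stalled at 20 N. One more tap, then I'll rise and inspect from above.

```bash
python3 -m inch '[[[0,0,0],[0,0,25],1],[[0,0,0],[0,0,43],1],[[0,0,0],[0,0,56],1],[[0,0,0],[0,0,64],1],[[0,0,0],[0,0,66],1]]'; python3 -m inch '[[[0,0,0],[0,0,-20],1],[[0,0,0],[0,0,-50],1],[[0,0,0],[-40,0,-50],1],[[0,0,0],[-95,0,-40],1],[[0,0,0],[-140,-40,-20],1],[[0,0,0],[-150,-70,10],1],[[0,0,0],[-150,-70,10],1]]'; python3 -c "
from h import *
c,p=snap('wrist','w13');print(p)"; python3 m4.py w13;python3 m5.py w13
```

```text
clock: 18.45
position: [0.4775, 0.0113, 0.0425]
ee_rot: [0.074, 0.718, -0.076, 0.688]
ft_force: [-41.0, 5.2, 15.2]
grip_width: 0.257
clock: 19.32
position: [0.4806, -0.0628, 0.1937]
ee_rot: [0.075, 0.717, -0.079, 0.689]
ft_force: [-1.5, 0.3, -4.8]
grip_width: 0.26
(array([ 0.48060053, -0.06278124,  0.19365372]), array([ 0.07542666,  0.71696176, -0.07856559,  0.68855217]))
w13 block u [0.5239 0.6171] v [0.1362 0.1442]
orange 10 u [0.5099 0.5099 0.5101 0.5101] v [0.1764 0.1771 0.1793 0.1796] z [0.068 0.076]
jaw 2097 ((594.7775268554688, -74.53015899658203), (21.89950942993164, 41.3189811706543), 78.31871032714844)
tcp uvz 0.48279672953340963 0.04272792008764024 0.1936537198808919
wedge top 6 u [0.5099 0.51   0.5101] v [0.1764 0.1778 0.1796] z [0.0734 0.0749 0.0764]  all u [0.5099 0.51   0.5101]
face 1 u [0.5857 0.5857 0.5857] v [0.0668 0.0668 0.0668] z [0.0784 0.0784 0.0784]
```

View pics/w13.png

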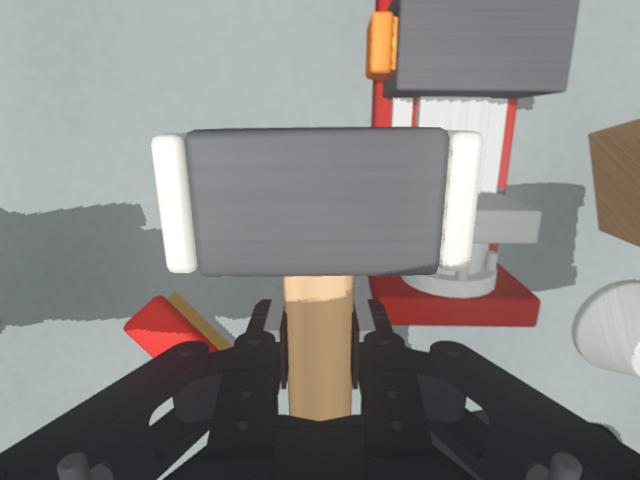

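```bash
python3 -c "
from h import *
a=cv2.imread('pics/w13.png')[0:100,350:450];cv2.imwrite('pics/crop13.png',cv2.resize(a,(600,600),interpolation=0))
c=load('w13');P=cloud(c,(c['pos'],c['quat']))
a=np.radians(-12.5);ux=np.array([np.cos(a),np.sin(a)])
for col in range(364,412,2): print(col,c['pixels'][45,col],(P[45,col,:2]@ux).round(4),P[45,col,2].round(4))"
```

```text
364 [176 184 182] 0.5112 0.0001
366 [167 144 132] 0.5128 0.0006
368 [162  95  50] 0.5099 0.0581
370 [199 121  61] 0.51 0.0728
372 [247 164  83] 0.5107 0.0788
374 [255 187 103] 0.5121 0.0777
376 [255 192 108] 0.5131 0.0801
378 [255 189 104] 0.5144 0.0794
380 [255 188 103] 0.5156 0.0791
382 [255 183  98] 0.5169 0.0788
384 [255 179  93] 0.518 0.0798
386 [255 175  89] 0.5193 0.0788
388 [249 164  80] 0.5205 0.0795
390 [225 142  69] 0.5218 0.0786
392 [229 170  83] 0.5233 0.0773
394 [255 207 108] 0.5248 0.0752
396 [203 146  86] 0.526 0.0757
398 [106 102 105] 0.5241 0.0963
400 [130 126 130] 0.5246 0.1004
402 [135 132 136] 0.5257 0.1005
404 [135 132 135] 0.5269 0.1001
406 [136 134 137] 0.528 0.1002
408 [135 133 136] 0.5293 0.0996
410 [136 133 136] 0.5302 0.1008
```

View pics/crop13.png

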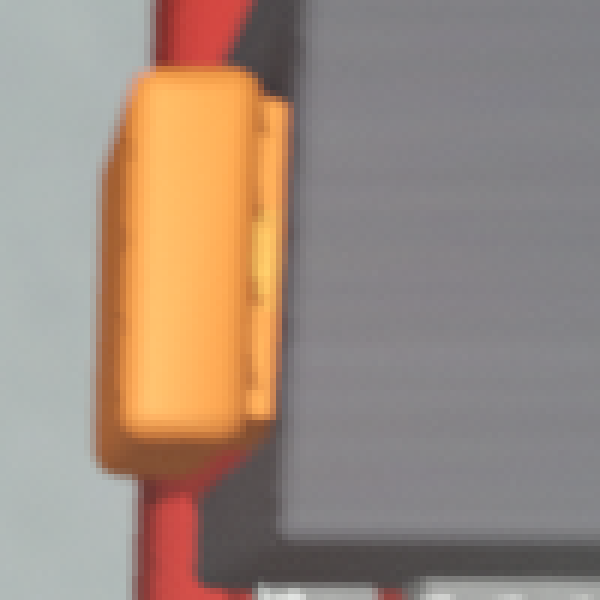

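The zoom shows the wedge head (crop 100–260) seated at the block, with only a sliver of shank visible inside the slot. As a cross-check, I'll measure the thin end on the far side.

```bash
python3 - <<'E'
from h import *
a=np.radians(-12.5);ux=np.array([np.cos(a),np.sin(a)])
for n in("scene0","scene10","scene12"):
    c=load(n);P=cloud(c);H=hsv(c);h,s,v=H[...,0],H[...,1],H[...,2];x,y,z=P[...,0],P[...,1],P[...,2];U=P[...,:2]@ux
    m=(h>5)&(h<20)&(s>150)&(z>.03)&(z<.1)&(U>.61)&(U<.66)&(y>-.02)&(y<.08)
    b=(v<110)&(s<60)&(z>.094)&(z<.106)&(y>-.02)&(y<.09)&(x>.53)&(x<.67)
    print(n,m.sum(),np.percentile(U[m],[2,50,98]).round(4) if m.sum() else "", "block far",np.percentile(U[big(b)],99).round(4))
E
```

```text
scene0 31 [0.6144 0.6159 0.6178] block far 0.625
scene10 31 [0.614  0.6161 0.6174] block far 0.6251
scene12 170 [0.6193 0.6299 0.637 ] block far 0.6248
```

The thin end shows 11–12 mm, so the wedge is home. Before placing, I'll check how the mallet sits in the hand by measuring its head's top plane and direction.

```bash
cat > m6.py <<'E'
from h import *
import sys
for n in sys.argv[1:]:
    c=load(n);p=(c["pos"],c["quat"]);P=cloud(c,p);M=R.from_quat(p[1]).as_matrix()
    Q=(P[150:255,215:425]-p[0]).reshape(-1,3)@M # tool coords
    Q=Q[abs(Q[:,0]-np.median(Q[:,0]))<.003];ce=Q.mean(0);n_=np.linalg.svd(Q-ce,full_matrices=False)[2][2];n_*=-np.sign(n_[0])
    print(n,"top plane at tool",(ce*1000).round(1),"normal(tool)",n_.round(4),"normal world",(M@n_).round(4),"tool x world",M[:,0].round(4))
    H=hsv(c);w=(H[...,1]<40)&(H[...,2]>170)
    Qa=((P-p[0])@M);m=big(w&(Qa[...,0]<.0)&(Qa[...,0]>-.06)&(Qa[...,2]>0.035)&(Qa[...,1]<.09)&(Qa[...,2]<.06));q=Qa[m];print("  +z face y",np.percentile(q[:,1],[1,99]).round(4),"z",np.percentile(q[:,2],[1,99]).round(4))
E
python3 m6.py w9 w10 w12 w13
```

```text
w9 top plane at tool [-37.1  51.4  -1.5] normal(tool) [-1.     -0.0016  0.0041] normal world [-0.0038  0.0032  1.    ] tool x world [ 0.002  -0.0072 -1.    ]
  +z face y [0.0304 0.0704] z [0.0355 0.0443]
w10 top plane at tool [-37.3  53.1  -0.2] normal(tool) [-1.     -0.0032  0.0032] normal world [0.0105 0.0015 0.9999] tool x world [-0.0081 -0.0054 -1.    ]
  +z face y [0.0325 0.0721] z [0.0369 0.0457]
w12 top plane at tool [-37.2  53.1  -0.2] normal(tool) [-1.    -0.002  0.003] normal world [ 0.0267 -0.0049  0.9996] tool x world [-0.0242  0.0023 -0.9997]
  +z face y [0.0325 0.0722] z [0.0369 0.0457]
w13 top plane at tool [-37.6  53.2  -0.2] normal(tool) [-1.     -0.0084 -0.0014] normal world [ 0.0373 -0.0079  0.9993] tool x world [-0.0404 -0.     -0.9992]
  +z face y [0.0334 0.0729] z [0.0363 0.0453]
```

The mallet is unchanged in the hand (top plane normal within 0.5° of before), and only the tool itself is tilted by 2°. Now I'll compute the return move.

```bash
cat > go.py <<'E'
from h import *
from workcell import readout
import sys
o=readout.get_obs();p=o['position'];M=R.from_quat(o['ee_rot']).as_matrix()
a=np.radians(-93);G=np.c_[[0,0,-1],[-np.sin(a),np.cos(a),0],[np.cos(a),np.sin(a),0]]
print("pos",p.round(4),"F",o['ft_force'].round(1),"rotvec",np.degrees(R.from_matrix(M.T@G).as_rotvec()).round(1))
for k in sys.argv[1:]:
    t=np.array(list(map(float,k.split(","))));print(k,(M.T@(t-p)*1000).round(1))
E
python3 go.py .50,-.20,.2 .5335,-.409,.2
```

```text
pos [ 0.4795 -0.061   0.1927] F [-0.6  0.8 -5.6] rotvec [80.6 -1.6  2.1]
.50,-.20,.2 [  -8.3 -131.4   49.6]
.5335,-.409,.2 [  -9.8 -328.4  127.2]
```

```bash
python3 -m inch '[[[9,0,0],[-5,-33,13],1],[[18,0,0],[-8,-66,25],1],[[27,-1,1],[-8,-99,38],1],[[36,-1,1],[-9,-131,51],1],[[45,-1,1],[-9,-164,64],1],[[54,-1,1],[-9,-197,76],1],[[63,-1,2],[-10,-230,89],1],[[72,-2,2],[-10,-262,102],1],[[80,-2,2],[-10,-295,114],1],[[80,-2,2],[-10,-328,127],1]]'; python3 go.py .5335,-.409,.2 .5335,-.409,.05 .5335,-.409,.016
```

```text
clock: 20.62
position: [0.5341, -0.4079, 0.1985]
ee_rot: [-0.51, -0.488, 0.511, -0.49]
ft_force: [0.4, -0.2, -4.9]
grip_width: 0.254
pos [ 0.5341 -0.4079  0.1985] F [ 0.4 -0.2 -4.9] rotvec [ 0.6  0.2 -0. ]
.5335,-.409,.2 [-1.5 -0.6  1.1]
.5335,-.409,.05 [148.5  -0.7   0.6]
.5335,-.409,.016 [182.5  -0.7   0.5]
```

```bash
python3 -m inch '[[[0.6,0,0],[40,-1,1],1],[[0.6,0,0],[90,-1,1],1],[[0.6,0,0],[130,-1,1],1],[[0.6,0,0],[155,-1,1],1],[[0.6,0,0],[172,-1,1],1],[[0.6,0,0],[180,-1,1],1],[[0.6,0,0],[183,-1,1],1],[[0.6,0,0],[183,-1,1],1]]'; python3 go.py .5335,-.409,.012; python3 -c "
from h import *
snap('wrist','w14')"; python3 m6.py w14
```

```text
clock: 21.62
position: [0.5335, -0.4098, 0.0163]
ee_rot: [-0.513, -0.485, 0.514, -0.488]
ft_force: [-0.6, -0.1, -4.6]
grip_width: 0.257
pos [ 0.5335 -0.4098  0.0163] F [-0.6 -0.1 -4.6] rotvec [-0.   0.2 -0.1]
.5335,-.409,.012 [ 4.3 -0.1 -0.8]
w14 top plane at tool [-37.5  51.4  -1.6] normal(tool) [-1.     -0.0084 -0.0013] normal world [-0.0097  0.0055  0.9999] tool x world [ 0.0014 -0.0037 -1.    ]
  +z face y [0.0309 0.0709] z [0.0351 0.0438]
```

View pics/w14.png

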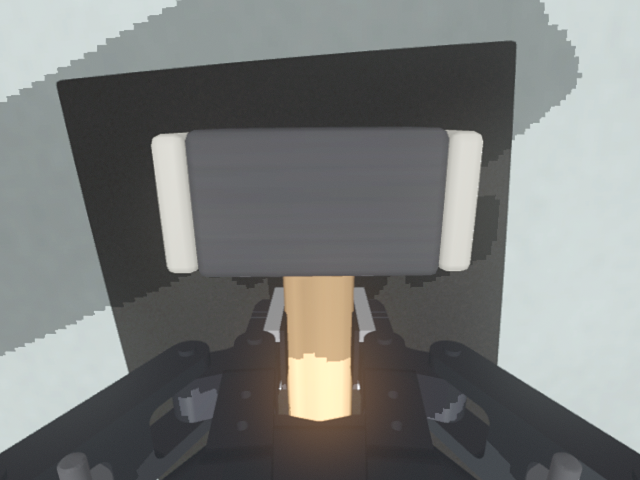

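The mallet is level above the mat, inside its outline, with its underside about 5 mm up. I'll lower it slowly to contact.

```bash
python3 -m inch '[[[0,0,0],[1.5,0,0],1],[[0,0,0],[3,0,0],1],[[0,0,0],[4,0,0],1],[[0,0,0],[4,0,0],1]]'; python3 -m inch '[[[0,0,0],[1,0,0],1],[[0,0,0],[2,0,0],1],[[0,0,0],[2,0,0],1]]'
```

```text
clock: 22.18
position: [0.5336, -0.4098, 0.0124]
ee_rot: [-0.513, -0.485, 0.514, -0.488]
ft_force: [0.1, 0.8, -4.3]
grip_width: 0.258
clock: 22.55
position: [0.5338, -0.4099, 0.0112]
ee_rot: [-0.513, -0.485, 0.513, -0.488]
ft_force: [-0.2, 1.3, 4.7]
grip_width: 0.258
```

The vertical force went from −4.5 to +4.7 N, so the mallet is resting on the mat. Releasing, then straight up.

```bash
python3 -m inch '[[[0,0,0],[0,0,0],1],[[0,0,0],[0,0,0],0.6],[[0,0,0],[0,0,0],0.4],[[0,0,0],[0,0,0],0],[[0,0,0],[0,0,0],0],[[0,0,0],[0,0,0],0],[[0,0,0],[-15,0,0],0],[[0,0,0],[-50,0,0],0],[[0,0,0],[-110,0,0],0],[[0,0,0],[-170,-20,0],0]]' 20; python3 -m inch '[[[0,0,0],[-50,-60,0],0],[[0,0,0],[-60,-100,0],0],[[0,0,0],[-60,-100,0],0],[[0,0,0],[-60,-100,0],0]]'; python3 -c "
from h import *
snap('wrist','w15');snap('scene','scene15');snap('top','top15')"; python3 m4.py top15; sed 's/"top0","scene0"/"top15","scene15"/' m2.py > m2b.py; python3 m2b.py
```

```text
clock: 23.8
position: [0.5144, -0.4079, 0.1832]
ee_rot: [-0.512, -0.485, 0.513, -0.489]
ft_force: [0.1, 0.4, 0.6]
grip_width: 0.998
clock: 24.3
position: [0.415, -0.4021, 0.2435]
ee_rot: [0.513, 0.485, -0.512, 0.489]
ft_force: [0.6, 0.3, 0.4]
grip_width: 1.001
top15 block u [0.5237 0.6203] v [0.1353 0.192 ]
orange 127 u [0.5083 0.5093 0.5239 0.5256] v [0.1475 0.1511 0.178  0.1814] z [0.06  0.083]
jaw 355 ((571.0222778320312, -71.34440612792969), (21.93014144897461, 90.12212371826172), 77.38827514648438)
top15 wheel [0.59488601 0.13565768] 0.04935956520827477 593m2b.py:13: RuntimeWarning: Mean of empty slice.
  vs,us=np.nonzero(m);q=P[m&(z>.162)];print("knob top",len(q),q.mean(0), "mask px",us.min(),us.max(),vs.min(),vs.max())
  ret = um.true_divide(
Traceback (most recent call last):
  File "m2b.py", line 13, in <module>
    vs,us=np.nonzero(m);q=P[m&(z>.162)];print("knob top",len(q),q.mean(0), "mask px",us.min(),us.max(),vs.min(),vs.max())
                                                                                     ~~~~~~^^
ValueError: zero-size array to reduction operation minimum which has no identity
```

View pics/scene15.png

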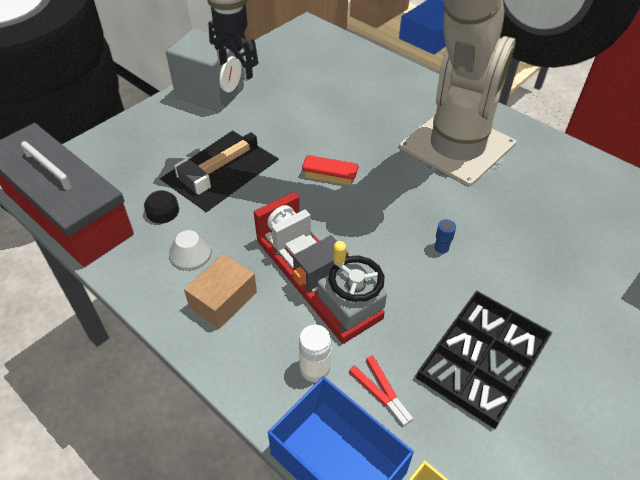

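View pics/top15.png

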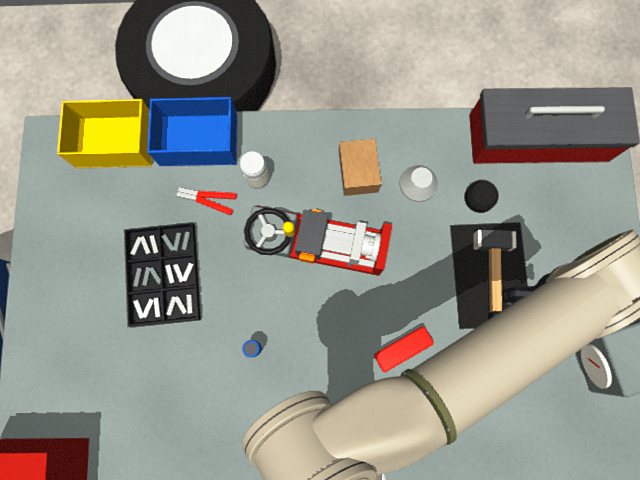

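The mallet lies on the mat at (495,245), where it started, and the bystanders look unmoved. One last zoom on the jaw/hub contact, plus a before/after image difference.

```bash
python3 - <<'E'
import cv2,numpy as np
a=cv2.imread("pics/scene15.png")[185:270,245:330];b=cv2.imread("pics/top15.png")[205:285,330:410]
cv2.imwrite("pics/crop15.png",np.hstack([cv2.resize(a,(400,400),interpolation=2),cv2.resize(b,(400,400),interpolation=2)]))
from h import *
for n in("top0","top15","scene0","scene15","w7","w15"):
    c=load(n);P=cloud(c,(c["pos"],c["quat"]) if n[0]=="w" else None);H=hsv(c);h,s,v=H[...,0],H[...,1],H[...,2];x,y,z=P[...,0],P[...,1],P[...,2]
    o=[]
    for nm,m in(("head",(z>.036)&(z<.06)&(y<-.34)&(y>-.48)&(x>.545)&(x<.62)),("cup",(z>.03)&(z<.05)&(v<80)&(x>.62)&(x<.75)&(y<-.33)&(y>-.5)),("brush",(z>.02)&(x<.45)&(x>.25)&(y>-.28)&(y<-.08)&((h<8)|(h>172))&(s>150)),("carton",(z>.06)&(z<.08)&(x>.7)&(y<-.02)&(y>-.16)),("spray",(z>.11)&(z<.13)&(x>.7)&(y>.12)&(y<.22)),("socket",(z>.06)&(z<.085)&(x<.4)&(y>.1)&(y<.25))):
        if m.sum()>20:
            q=P[big(m&(c["range_z"]>0))];rc=cv2.minAreaRect(q[:,:2].astype(np.float32)*1000);o.append((nm,np.round(rc[0],0).tolist(),round(float(np.median(q[:,2])),3)))
    print(n,o)
E
```

```text
top0 [('head', [575.0, -412.0], 0.048), ('cup', [697.0, -389.0], 0.044), ('brush', [323.0, -177.0], 0.039), ('carton', [773.0, -84.0], 0.071), ('spray', [759.0, 174.0], 0.12), ('socket', [329.0, 176.0], 0.079)]
top15 [('head', [575.0, -413.0], 0.048), ('cup', [696.0, -389.0], 0.044), ('brush', [323.0, -177.0], 0.039), ('carton', [773.0, -84.0], 0.071), ('spray', [759.0, 174.0], 0.12), ('socket', [329.0, 176.0], 0.079)]
scene0 [('head', [577.0, -410.0], 0.046), ('cup', [703.0, -386.0], 0.042), ('brush', [326.0, -176.0], 0.036), ('carton', [775.0, -84.0], 0.069), ('spray', [762.0, 174.0], 0.119), ('socket', [333.0, 178.0], 0.077)]
scene15 [('head', [577.0, -412.0], 0.046), ('cup', [702.0, -386.0], 0.043), ('brush', [328.0, -175.0], 0.036), ('carton', [775.0, -84.0], 0.069), ('spray', [762.0, 174.0], 0.119), ('socket', [333.0, 177.0], 0.077)]
w7 [('head', [575.0, -410.0], 0.048), ('cup', [668.0, -389.0], 0.037), ('brush', [351.0, -184.0], 0.037)]
w15 [('head', [566.0, -410.0], 0.048), ('brush', [325.0, -176.0], 0.038)]
```

View pics/crop15.png

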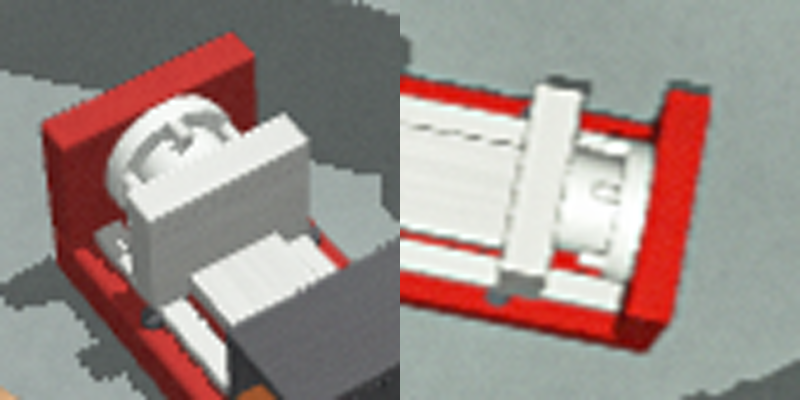

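View pics/w15.png

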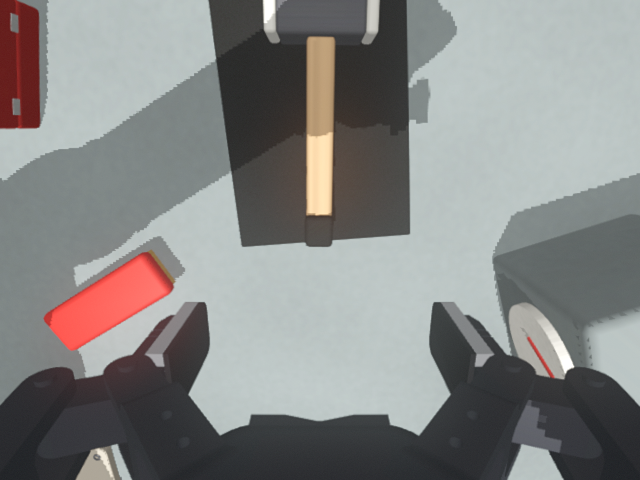

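Both crops show the jaw plate tight against the hub with no gap. The mallet lies flat on the mat, and nothing else has moved. Handing in.

```bash
python3 -c "
from workcell import manip
print(manip.hand_in())"
```

```text
the job is handed in; nothing more can be done
None
```

The hub is clamped, the wedge is driven home with the mallet, and the mallet is flat back on its mat. I handed in at about 24.5 s of the 72 s, and `hand_in` gives no verdict.

- **Jaw:** I turned the wheel about 463° clockwise by the knob until it stopped dead at about 35 N. The top view puts jaw travel at 20.7 mm, against the 21 mm I expected. The final pictures show no visible gap at the hub.
- **Wedge:** I drove it in with mallet pushes and one tap, about 21 mm in all. It stopped at the same place under about 20 N and again under 41 N. The thin end shows 11–12 mm on the far side, against 11 mm nominal.
- **Mallet:** I lowered it until the mat carried it, about 5 N, and only then let go. It lies within about 2 mm of where it started.
- **Bystanders:** The five I re-measured (cup, brush, carton, spray, socket) moved no more than 2 mm, which is within measurement noise. I checked the cone, pliers and tray by eye only, and they look unmoved.

**Disagreements:**
- The cameras differed by 3–6 mm in x, so I averaged them and confirmed end positions by contact.
- The wedge face measured 14–15 mm in front of the block, against 14 mm nominal; I put this down to measurement noise.
- My last numeric script for the knob failed because its mask came up empty. I judged the wheel and knob from the pictures instead.

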